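# Close the specimen canister

## Task

Close the open specimen canister with the large lid that lies on the desk. Set the lid level on the neck and, pressing lightly, feel for the thread starts by turning it backward (counter-clockwise seen from above) until it drops in; then screw it forward until it is fully home on its seal, fingertip-tight, and let go. Never force it against the threads or overtighten it, and leave everything else on the desk where it stands.

Things in the scene. Friction and masses are not known exactly. Their poses are not given: they have to be found in the camera images.
- canister_mouth (a point): Centre of the open white canister's rim, z up; its yaw tells nothing of the threads. Rim 130 mm above the desk, three red-capped tubes inside. Neck radius 23 mm, chamfered at the rim. A springy rubber sealing ring (2 N/mm) of radius 21 mm stands 4.4 mm proud of the rim.
- canister: The same canister with holder, seal and threads as one piece; origin on the desk under the mouth, z up. It is clamped in a holder (aluminium collar, dark steel foot of radius 50 mm) and does not move. Body radius 36 mm up to 88 mm, tapering shoulder up to 98 mm, then a bead of radius 31 mm, top at 104.5 mm, and above it the threaded neck.
- thread_level (a point): Point on the neck's axis at the top of the thread starts, 12 mm below the rim. Three threads, 120 deg apart at a bearing that is not given, 3.5 mm thick, radius 28.2 mm. Each begins blunt here, falls 4.5 mm over 70 deg clockwise (closing, from above) and ends at an upright stop rib 9 deg wide, its top 1.5 mm below this point; then comes a free gap of 41 deg.
- lid_center (a point): Centre of the large grey ribbed lid, half-way up, z up its axis: 64 mm diameter, 28 mm high, 50 to 90 g, lying open side down. Its height against the rim: +2 to -3 mm with the lugs on top of threads or ribs; -7 mm once dropped into the gaps, resting on the seal; -10 mm when home, 60 to 90 deg clockwise from the drop. It then stays by itself.
- lid_skirt (a point): Centre of the lid's lower edge, 14 mm under lid_center. Inside the edge three lugs, 120 deg apart, 9 mm long, 4 mm high, reach in to radius 24.6 mm; unmarked. On top of the threads they run forward against the ribs (feels tight, sits high), backward they climb and drop. After the drop they end, either way, at springy ribs: the moment rises by 8 N m/rad; 0.3 N m is tight, 0.7 too much.
- pump_bottle: Bystander: white pump bottle, radius 37 mm, 192 mm high; origin at its underside.
- small_bottle: Bystander: small white bottle with a cap, radius 21 mm, 110 mm high; origin at its underside.
- full_canister: Bystander: a canister like the open one, already closed with the same kind of lid, standing loose, radius 36 mm, 121 mm high; origin at its underside.
- small_lid: Bystander: small grey lid of another bottle, 42 mm in diameter, 14 mm high; origin at its underside.
- marker: Bystander: marker pen lying on the desk along its own x, 130 mm long, 16 mm thick; origin at its underside.
- pen_cup: Bystander: green cup, radius 36 mm, 95 mm high; origin at its underside.

How it is judged:
On the way:
1. the lid has dropped into the thread starts: level over the mouth, its centre at least 5.3 mm below the rim (horizontal distance between lid_center and canister_mouth below 0.004 m and angle between lid_center's own z axis and vertical below 0.06 rad and z of lid_center in the frame of canister_mouth below -0.0053 m), for 0.1 s.
At the end, for the whole second after the job is handed in: The lid is screwed home: its centre is at least 8.3 mm below the canister's rim (about 10 mm when fully home), within 4 mm of the mouth's axis, level within 0.06 rad, and released (horizontal distance between lid_center and canister_mouth below 0.004 m and angle between lid_center's own z axis and vertical below 0.06 rad and z of lid_center in the frame of canister_mouth below -0.0083 m); the robot touches nothing.
It fails at once if the canister, or the lid against it, is loaded with more than 50 N, all contacts added up (forced, cross-threaded or overtightened) (contact force between canister and anything else above 50 N).
It fails at once if another thing on the desk is moved more than 20 mm or knocked over (distance of any of pump_bottle, small_bottle, full_canister, small_lid, marker, pen_cup from where it was at the start of the episode above 0.02 m or angle between any of pump_bottle, small_bottle, full_canister, small_lid, marker, pen_cup's own z axis and vertical above 0.3 rad).
It also fails if it takes over 61 s, if anything falls off the work surface, if the arm or the gripper's body presses on something with over 40 N, if the wrist force passes 120 N, or if a joint passes its speed limit or range.

## Robot

A 7-joint arm with a two-finger parallel gripper is mounted at the origin on the work surface. World frame = base frame: x ahead of the robot, y to its left, z up, the work surface at z = 0. Lengths are in m, angles in rad, forces in N, time in s.
With the tool pointing down it reaches from about 0.425 to 0.875 m from the base axis. Payload 8.4 kg.
Tool frame: the origin (TCP) lies at the very end of the fingers, on their centre line; the grasp point (between the pads) lies 19 mm behind it; z points along the fingers, y is the direction in which the jaws open and shut (so a half turn about z gives the same grasp; the last joint's range is limited). The gripper opens to 87 mm and grips with 3 to 60 N. Pads are 19 mm wide; open, the fingers measure 117 mm over their backs; the gripper's body (75 mm by 190 mm) begins 51 mm behind the grasp point.
Start: joints at [-1.372, 0.333, 0.04, 1.465, -0.013, 1.343, -0.059], TCP at [0.191, 0.621, 0.223] pointing down, gripper open.
Joint ranges: [-2.58, 2.58], [-0.38, 2.09], [-1.3, 1.39], [0.25, 2.4], [-1.5, 4.64], [0.08, 2.09], [-2.65, 2.65]. Speed limits (rad/s): [2.22, 2.22, 2.79, 2.79, 3.14, 3.14, 3.14].

## Interface

Orientations are given as a rotation vector (axis times angle).
In Python, from rig import readout, cams, arm gives the robot as it stands.
- The arm moves only by the shell command python3 -m creep 'ROWS' [FORCE]. ROWS is JSON, a list of rows, each an object with "claw": the closure, from 0 (fully open) to 1 (shut); "offset": the shift along the tool's x, y, z in mm, a list of three; "twist": the turn about the tool's z in degrees. In form: [{"claw": claw, "offset": [x, y, z], "twist": twist}, ...]. A call has exactly 5 rows; each row is the pose to reach, as a shift and turn from the pose measured when the call began, along the tool's axes at that moment; what a row does not reach only later rows make up. A row lasts 1/10 s, in which the tool goes at most 50 mm and 8.59 degrees, less where a joint would pass 70% of its speed; a pose out of reach is approached as far as the arm can. A call with a gripper value outside its range is refused whole. The fingers move at their own pace and stop on an object; FORCE is the grip in N (left out, the last holds). Time passes only in rows, so rows that repeat a pose let the fingers close, or fill a call up. It gives the time, the measured TCP pose, the force and the opening at its end, in the units of the state.
- readout.get_obs(): the state, without advancing time (a new reading comes with each control period).
- cams.grab_frame(name): name is "scene" or "top"; returns a dict with "image" (400x640x3 uint8, red, green, blue), "z_map" (400x640 float32, m along the optical axis (not along the pixel's ray), 0 where there is no reading), "fx", "fy", "cx", "cy" (pixels), "dist_coeffs" ([k1, k2, p1, p2, k3] as OpenCV has them; the pictures are not rectified), "R" (3x3) and "t" (3): a world point X has camera coordinates R X + t. Camera axes: x right, y down, z forward; pixel columns grow to the right and rows downward; lengths in m; the calibration is good to about 2 mm. A picture is of the moment at which its call begins.
- arm.finish_job(): hands the job in, once; it reports no verdict.
The state is a dict: "time_s": time; "joints": joint angles; "dq": joint speeds; "effort": joint torques, N m; "position": TCP position; "eef_rot": TCP orientation; "ft_force": force on the tool from outside, world axes, zero at the start; "moment": the same for the moment, N m; "gripper_width": finger opening in m.
Only numpy, scipy, OpenCV 4.12 (cv2) and the standard library are available. Lean on these libraries where they do the work, as an engineer would, in place of code of your own. Each camera call takes 0.05 s, during which the arm holds its last target. There are 200 camera calls.

## Working session

There is one attempt and no reset: what is moved stays moved. The work goes in short steps, Python scripts to look and compute and a shell command to move; the robot and the scene stay as the last step left them, time stands still between calls to the robot, and variables do not carry over. Pictures are saved under pics/ and viewed, about 8 in all and at most 12, crops included, and the job is handed in when it is done.

```bash
ls; mkdir -p pics; python3 - <<'E'
from rig import readout,cams
import cv2,numpy as np
o=readout.get_obs()
for k in o: print(k,np.round(o[k],3))
for n in("scene","top"):
    f=cams.grab_frame(n); cv2.imwrite(f"pics/{n}0.png",f["image"][:,:,::-1]); np.savez(f"{n}0.npz",**f)
    print(n,f["fx"],f["cx"],f["cy"],f["dist_coeffs"],(-f["R"].T@f["t"]).round(3),f["R"].round(2).tolist())
E
```

```text
pics
time_s 0.0
joints [-1.372  0.334  0.04   1.466 -0.013  1.343 -0.059]
dq [ 0.001  0.    -0.001 -0.    -0.001  0.001  0.001]
effort [-0.0000e+00 -6.5636e+01  1.3350e+00 -4.0381e+01 -6.0000e-02  4.5000e-02
  0.0000e+00]
position [0.191 0.621 0.222]
eef_rot [-4.660e-01 -3.107e+00  3.000e-03]
ft_force [-0.147  0.747 -0.171]
moment [-0.05  -0.022  0.037]
gripper_width 0.087
scene 368.43110161983196 327.70200965760847 207.96931682286015 [-0.07710385  0.          0.          0.          0.        ] [1.187 0.177 0.824] [[-0.28, 0.96, 0.02], [0.74, 0.23, -0.63], [-0.61, -0.17, -0.78]]
top 431.6013701263698 320.6275791631287 194.06410409949183 [-0.05097041  0.          0.          0.          0.        ] [0.365 0.03  1.065] [[-0.03, -1.0, -0.0], [-0.98, 0.03, -0.22], [0.22, -0.0, -0.98]]
```

View pics/scene0.png

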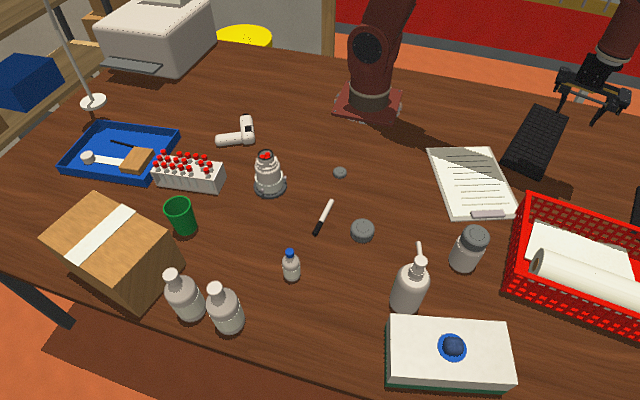

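View pics/top0.png

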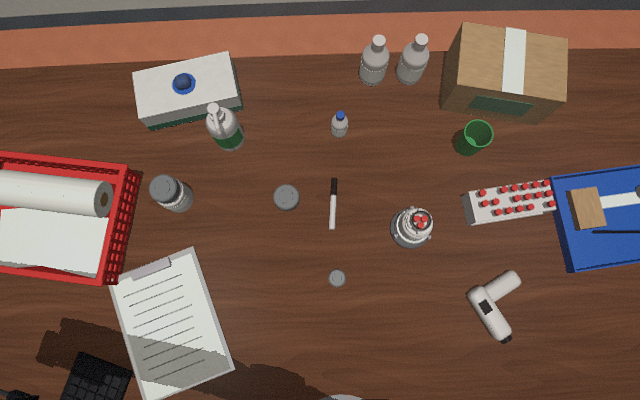

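The scene view shows the large lid at about (362,230) and the open canister's mouth at (265,157). In the top view they are at (286,197) and (420,220). Next I'll get point clouds around both.

```bash
cat > h.py <<'E'
import numpy as np,cv2
def cloud(f):
    K=np.array([[f["fx"],0,f["cx"]],[0,f["fy"],f["cy"]],[0,0,1]],float)
    v,u=np.mgrid[0:400,0:640]
    p=cv2.undistortPoints(np.dstack([u,v]).reshape(-1,1,2).astype(float),K,np.array(f["dist_coeffs"],float)).reshape(400,640,2)
    z=f["z_map"].astype(float)
    X=(np.dstack([p*z[...,None],z])-np.array(f["t"]))@np.array(f["R"])
    X[z==0]=np.nan
    return X
def circ(P):
    c=cv2.minEnclosingCircle(P[:,:2].astype(np.float32)*1000); return np.round(c[0],1),round(c[1],1)
def fit(P):
    A=np.c_[2*P[:,:2],np.ones(len(P))]; s=np.linalg.lstsq(A,(P[:,:2]**2).sum(1),rcond=None)[0]
    return s[:2].round(4),np.sqrt(s[2]+s[0]**2+s[1]**2).round(4)
E
python3 - <<'E'
from h import *
for n,lid,can in(("scene",(362,230),(265,160)),("top",(286,197),(420,220))):
    f=np.load(f"{n}0.npz"); X=cloud(f); I=f["image"].astype(int)
    def box(c,r): 
        s=np.s_[c[1]-r:c[1]+r,c[0]-r:c[0]+r]; return X[s].reshape(-1,3),I[s].reshape(-1,3)
    P,_=box(lid,22); print(n,"desk",np.nanpercentile(P[:,2],[5,20,50,80,95]).round(4))
    T=P[(P[:,2]>.022)&(P[:,2]<.034)]; print("lidtop",len(T),T.mean(0).round(4),circ(T))
    P,C=box(can,32); 
    h,e=np.histogram(P[P[:,2]>.08][:,2],np.arange(.08,.15,.004)); print(dict(zip(e.round(3),h)))
    for a,b in((.126,.132),(.132,.138),(.100,.107)):
        T=P[(P[:,2]>a)&(P[:,2]<b)]
        if len(T)>5: print(a,len(T),T.mean(0).round(4),circ(T))
    B=P[(P[:,2]>.03)&(P[:,2]<.085)]; print("body",fit(B),len(B))
E
```

```text
scene desk [-0.0015 -0.0002  0.0014  0.021   0.0296]
lidtop 376 [0.5993 0.1145 0.0283] (array([596.2, 113.8]), 32.8)
{np.float64(0.08): np.int64(28), np.float64(0.084): np.int64(32), np.float64(0.088): np.int64(46), np.float64(0.092): np.int64(61), np.float64(0.096): np.int64(9), np.float64(0.1): np.int64(59), np.float64(0.104): np.int64(25), np.float64(0.108): np.int64(11), np.float64(0.112): np.int64(40), np.float64(0.116): np.int64(39), np.float64(0.12): np.int64(33), np.float64(0.124): np.int64(78), np.float64(0.128): np.int64(42), np.float64(0.132): np.int64(28), np.float64(0.136): np.int64(1), np.float64(0.14): np.int64(0), np.float64(0.144): np.int64(0)}
0.126 78 [ 0.5146 -0.1878  0.1286] (array([ 511.9, -187.8]), 23.8)
0.132 29 [ 0.5091 -0.1891  0.1333] (array([ 511.6, -189.7]), 21.5)
0.1 83 [ 0.529  -0.1809  0.1031] (array([ 513.7, -188.2]), 30.3)
body (array([ 0.4293, -0.2495]), np.float64(0.1322)) 569
top desk [-0.0027 -0.0009  0.0013  0.027   0.0299]
lidtop 513 [0.5945 0.1143 0.0283] (array([595.4, 114.4]), 32.3)
{np.float64(0.08): np.int64(14), np.float64(0.084): np.int64(21), np.float64(0.088): np.int64(48), np.float64(0.092): np.int64(101), np.float64(0.096): np.int64(20), np.float64(0.1): np.int64(46), np.float64(0.104): np.int64(112), np.float64(0.108): np.int64(18), np.float64(0.112): np.int64(50), np.float64(0.116): np.int64(71), np.float64(0.12): np.int64(27), np.float64(0.124): np.int64(91), np.float64(0.128): np.int64(74), np.float64(0.132): np.int64(66), np.float64(0.136): np.int64(14), np.float64(0.14): np.int64(0), np.float64(0.144): np.int64(0)}
0.126 133 [ 0.5087 -0.1893  0.1284] (array([ 509.1, -189. ]), 21.9)
0.132 77 [ 0.51   -0.1903  0.1344] (array([ 510.7, -190.4]), 21.5)
0.1 137 [ 0.5064 -0.1843  0.1044] (array([ 510. , -189.9]), 30.6)
body (array([ 0.5119, -0.1922]), np.float64(0.0405)) 296
```

```bash
python3 - <<'E'
import cv2
a=cv2.imread("pics/scene0.png")[130:210,230:310];b=cv2.imread("pics/top0.png")[190:260,380:450]
b=cv2.resize(b,(80,80))
cv2.imwrite("pics/crop0.png",cv2.resize(cv2.hconcat([a,b]),None,fx=5,fy=5,interpolation=cv2.INTER_CUBIC))
E
```

```text
(no output)
```

View pics/crop0.png

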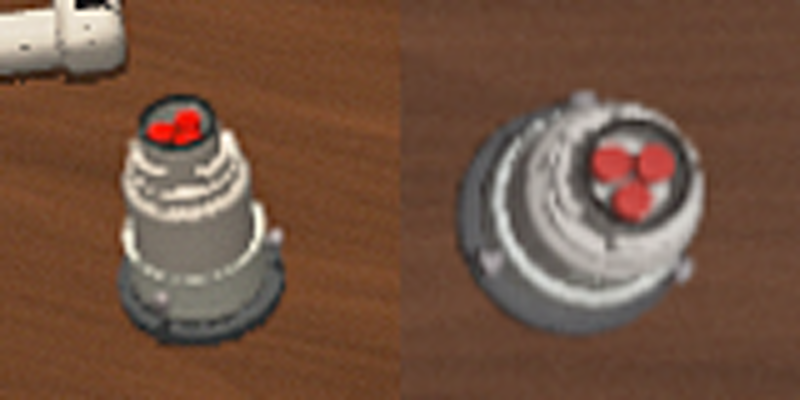

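The crops show the rim circle and its red tubes clearly, so the mouth is at about (0.511, -0.190). The lid is at (0.5955, 0.114). The two views agree to about 2 mm, and both heights match the given ones. I'll move towards the lid now.

```bash
cat > to.py <<'E'
import sys,numpy as np
from scipy.spatial.transform import Rotation as R
from rig import readout
o=readout.get_obs(); M=R.from_rotvec(o["eef_rot"]).as_matrix(); p=np.array(o["position"])
print("t",round(o["time_s"],2),"p",p.round(4),"F",np.round(o["ft_force"],1),"M",np.round(o["moment"],2),"w",round(o["gripper_width"],4),"j",np.round(o["joints"],2),"yaw_y",np.degrees(np.arctan2(M[1,1],M[0,1])).round(1),"tilt",np.degrees(np.arccos(-M[2,2])).round(2))
if len(sys.argv)>3: print("offset",(M.T@(np.array(sys.argv[1:4],float)-p)*1000).round(1))
E
python3 -m creep '[{"claw":0,"offset":[-535,-366,0],"twist":43},{"claw":0,"offset":[-535,-366,0],"twist":43},{"claw":0,"offset":[-535,-366,0],"twist":43},{"claw":0,"offset":[-535,-366,0],"twist":43},{"claw":0,"offset":[-535,-366,0],"twist":43}]' 30
python3 to.py .5955 .114 .15
```

```text
time_s: 0.6
position: [0.3473, 0.4239, 0.2222]
eef_rot: [1.58, 2.715, -0.003]
ft_force: [1.6, -0.2, -0.3]
gripper_width: 0.087
t 0.6 p [0.3473 0.4239 0.2222] F [ 1.6 -0.2 -0.3] M [-0.07  0.01  0.02] w 0.087 j [-1.19  0.12  0.25  1.73 -0.03  1.3  -0.42] yaw_y 29.6 tilt 0.1
offset [-392.    62.8   72.5]
```

```bash
python3 -m creep '[{"claw":0,"offset":[-392,63,60],"twist":142},{"claw":0,"offset":[-392,63,60],"twist":142},{"claw":0,"offset":[-392,63,60],"twist":142},{"claw":0,"offset":[-392,63,60],"twist":142},{"claw":0,"offset":[-392,63,60],"twist":142}]'
python3 to.py .5955 .114 .15
```

```text
time_s: 1.1
position: [0.5016, 0.2309, 0.185]
eef_rot: [2.464, 1.948, -0.002]
ft_force: [0.6, 1.5, 0.8]
gripper_width: 0.0868
t 1.1 p [0.5016 0.2309 0.185 ] F [0.6 1.5 0.8] M [-0.08  0.02  0.03] w 0.0868 j [-0.95  0.16  0.49  1.78 -0.08  1.22 -0.67] yaw_y -13.3 tilt 0.08
offset [-92.  118.4  35.2]
```

```bash
python3 -m creep '[{"claw":0,"offset":[-92,118,70],"twist":99},{"claw":0,"offset":[-92,118,70],"twist":99},{"claw":0,"offset":[-92,118,70],"twist":99},{"claw":0,"offset":[-92,118,70],"twist":99},{"claw":0,"offset":[-92,118,70],"twist":99}]'
python3 -m creep '[{"claw":0,"offset":[0,0,30],"twist":56},{"claw":0,"offset":[0,0,30],"twist":56},{"claw":0,"offset":[0,0,30],"twist":56},{"claw":0,"offset":[0,0,30],"twist":56},{"claw":0,"offset":[0,0,30],"twist":56}]'
python3 to.py .5955 .114 .005
python3 - <<'E'
from rig import cams
import cv2
f=cams.grab_frame("scene"); cv2.imwrite("pics/s1.png",cv2.resize(f["image"][150:300,260:460,::-1],None,fx=4,fy=4,interpolation=cv2.INTER_CUBIC))
E
```

```text
time_s: 1.6
position: [0.5955, 0.1099, 0.1134]
eef_rot: [3.006, 0.901, -0.005]
ft_force: [-0.5, 0.6, 0.2]
gripper_width: 0.0872
time_s: 2.1
position: [0.5951, 0.1097, 0.083]
eef_rot: [3.127, -0.254, -0.003]
ft_force: [-0.1, 0.6, 0.2]
gripper_width: 0.0871
t 2.1 p [0.5951 0.1097 0.083 ] F [-0.1  0.6  0.2] M [-0.06  0.22 -0.03] w 0.0871 j [-0.89  0.45  0.81  1.77 -0.36  1.08 -1.69] yaw_y -99.3 tilt 0.28
offset [-0.2 -4.6 78. ]
```

View pics/s1.png

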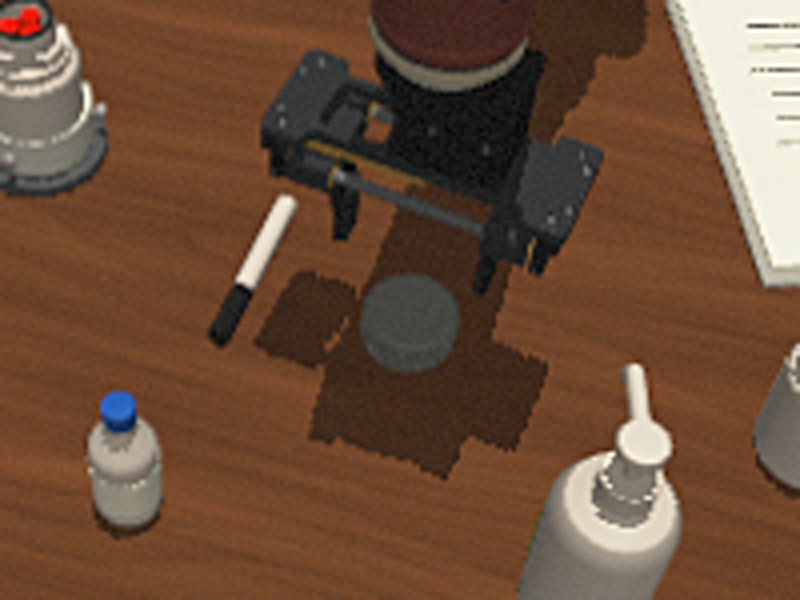

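The gripper (fingers at crop pixels (340,215) and (487,275)) is over the lid at (410,322). The marker at (255,270) and the bottles are clear of it. I'll go down and close the jaws.

```bash
python3 -m creep '[{"claw":0,"offset":[0,-4.5,25],"twist":8},{"claw":0,"offset":[0,-4.5,50],"twist":16},{"claw":0,"offset":[0,-4.5,65],"twist":20},{"claw":0,"offset":[0,-4.5,74],"twist":20},{"claw":0,"offset":[0,-4.5,77],"twist":20}]'
python3 to.py .5955 .114 .005
python3 -m creep '[{"claw":0.2,"offset":[0,0,1],"twist":0},{"claw":0.25,"offset":[0,0,1],"twist":0},{"claw":0.3,"offset":[0,0,1],"twist":0},{"claw":0.35,"offset":[0,0,1],"twist":0},{"claw":0.4,"offset":[0,0,1],"twist":0}]' 25
python3 to.py .5955 .114 .005
```

```text
time_s: 2.65
position: [0.5951, 0.1139, 0.005]
eef_rot: [3.032, -0.801, -0.004]
ft_force: [0.8, 0.0, -0.5]
gripper_width: 0.0871
t 2.65 p [0.5951 0.1139 0.005 ] F [ 0.8  0.  -0.5] M [-0.01  0.13 -0.05] w 0.0871 j [-0.89  0.58  0.81  1.82 -0.5   0.97 -1.95] yaw_y -119.6 tilt 0.36
offset [ 0.3 -0.3 -0. ]
time_s: 3.15
position: [0.5955, 0.114, 0.0046]
eef_rot: [3.033, -0.8, -0.003]
ft_force: [-0.8, 0.7, 3.1]
gripper_width: 0.0633
t 3.15 p [0.5955 0.114  0.0046] F [-0.8  0.7  3.1] M [0.03 0.28 0.01] w 0.0633 j [-0.89  0.58  0.81  1.82 -0.5   0.97 -1.95] yaw_y -119.6 tilt 0.31
offset [-0.1 -0.  -0.4]
```

```bash
python3 -m creep '[{"claw":0.5,"offset":[0,0,-30],"twist":0},{"claw":0.5,"offset":[0,0,-70],"twist":0},{"claw":0.5,"offset":[0,0,-110],"twist":0},{"claw":0.5,"offset":[0,0,-150],"twist":0},{"claw":0.5,"offset":[0,0,-160],"twist":0}]'
python3 to.py .511 -.1895 .165
```

```text
time_s: 3.65
position: [0.5981, 0.1145, 0.169]
eef_rot: [3.036, -0.802, 0.005]
ft_force: [-0.1, 0.2, -1.4]
gripper_width: 0.0639
t 3.65 p [0.5981 0.1145 0.169 ] F [-0.1  0.2 -1.4] M [ 0.02  0.1  -0.01] w 0.0639 j [-1.    0.4   0.95  1.68 -0.34  1.24 -2.07] yaw_y -119.6 tilt 0.2
offset [ 74.4 307.4   4.5]
```

```bash
python3 -m creep '[{"claw":0.5,"offset":[11,46,0],"twist":0},{"claw":0.5,"offset":[22,92,0],"twist":0},{"claw":0.5,"offset":[33,138,0],"twist":0},{"claw":0.5,"offset":[44,184,0],"twist":0},{"claw":0.5,"offset":[55,225,0],"twist":0}]'
python3 to.py .511 -.1895 .165
```

```text
time_s: 4.15
position: [0.5334, -0.1102, 0.1689]
eef_rot: [3.036, -0.803, 0.004]
ft_force: [0.9, 0.2, -0.6]
gripper_width: 0.0636
t 4.15 p [ 0.5334 -0.1102  0.1689] F [ 0.9  0.2 -0.6] M [0.03 0.14 0.03] w 0.0636 j [-0.8   0.24  1.07  1.84 -0.23  1.19 -1.75] yaw_y -119.6 tilt 0.15
offset [19.7 80.   4. ]
```

```bash
python3 -m creep '[{"claw":0.5,"offset":[9,38,0],"twist":0},{"claw":0.5,"offset":[18,72,2],"twist":0},{"claw":0.5,"offset":[19.7,80,4],"twist":0},{"claw":0.5,"offset":[19.7,80,4],"twist":0},{"claw":0.5,"offset":[19.7,80,4],"twist":0}]'
python3 to.py .511 -.1895 .145
python3 - <<'E'
from rig import cams
import cv2,numpy as np
from h import *
ims=[]
for n,c in (("scene",(265,150)),("top",(425,205))):
    f=cams.grab_frame(n); np.savez(f"{n}1.npz",**f)
    X=cloud(f); P=X[c[1]-40:c[1]+40,c[0]-40:c[0]+40].reshape(-1,3)
    for a,b in((.160,.184),(.184,.192),(.09,.107)):
        T=P[(P[:,2]>a)&(P[:,2]<b)&(np.hypot(P[:,0]-.511,P[:,1]+.19)<.05)]
        if len(T)>5: print(n,a,len(T),T.mean(0).round(4),circ(T))
    ims.append(f["image"][c[1]-40:c[1]+40,c[0]-40:c[0]+40,::-1])
cv2.imwrite("pics/s2.png",cv2.resize(cv2.hconcat(ims),None,fx=5,fy=5,interpolation=cv2.INTER_CUBIC))
E
```

```text
time_s: 4.65
position: [0.5112, -0.1882, 0.1646]
eef_rot: [3.037, -0.801, 0.003]
ft_force: [-0.4, 0.4, -0.7]
gripper_width: 0.0637
t 4.65 p [ 0.5112 -0.1882  0.1646] F [-0.4  0.4 -0.7] M [-0.01  0.15  0.01] w 0.0637 j [-0.66  0.26  1.08  1.84 -0.24  1.19 -1.58] yaw_y -119.6 tilt 0.1
offset [ 0.4  1.2 19.6]
scene 0.16 151 [ 0.5382 -0.1761  0.1733] (array([ 517.2, -187.9]), 41.2)
scene 0.184 167 [ 0.5253 -0.1943  0.1874] (array([ 516.4, -189.6]), 42.1)
scene 0.09 179 [ 0.5302 -0.1802  0.098 ] (array([ 516.9, -185.4]), 34.3)
top 0.16 53 [ 0.4936 -0.1661  0.1724] (array([ 495.6, -171. ]), 20.4)
top 0.184 127 [ 0.4979 -0.1734  0.1883] (array([ 501.4, -171.3]), 22.6)
top 0.09 156 [ 0.4936 -0.1716  0.098 ] (array([ 500. , -178.9]), 30.1)
```

View pics/s2.png

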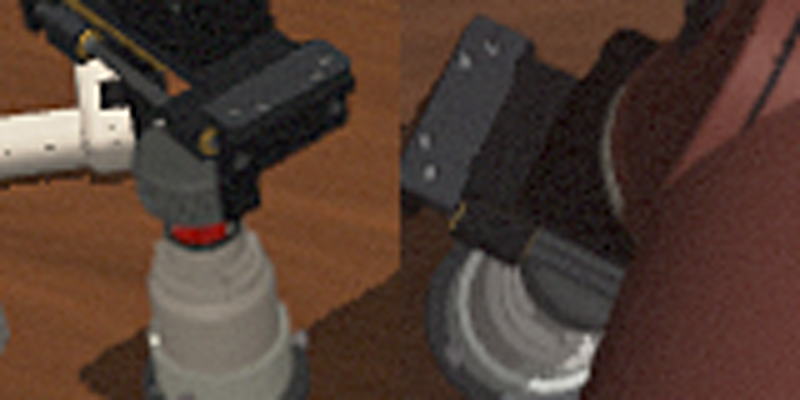

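The lid (crop left, about (180,180)) hangs level above the rim at (200,235), held between the jaws. I'll fit its side wall and the canister body with their known radii in the same view.

```bash
python3 - <<'E'
from h import *
from scipy.optimize import least_squares
def cf(P,r):
    s=least_squares(lambda c:np.hypot(P[:,0]-c[0],P[:,1]-c[1])-r,[.511,-.19],loss="soft_l1",f_scale=.001); return (s.x*1000).round(1),round(1000*np.median(abs(s.fun)),2),len(P)
f=np.load("scene1.npz"); X=cloud(f)
L=X[134:154,252:268].reshape(-1,3); print("lid z",np.nanpercentile(L[:,2],[5,50,95]).round(4))
T=L[(L[:,2]>.162)&(L[:,2]<.184)&(np.hypot(L[:,0]-.511,L[:,1]+.19)<.045)]; print("lid",cf(T,.0315),cf(T,.032))
for n in("scene0","scene1"):
    X=cloud(np.load(n+".npz")); P=X[120:200,230:300].reshape(-1,3); P=P[np.hypot(P[:,0]-.511,P[:,1]+.19)<.045]
    for a,b,r in((.06,.085,.036),(.100,.1035,.031),(.12,.129,.023)): 
        T=P[(P[:,2]>a)&(P[:,2]<b)&((P[:,0]-.511)*.6755+(P[:,1]+.19)*.36>.4*r)]; print(n,a,cf(T,r))
X=cloud(np.load("top0.npz")); P=X[190:255,385:450].reshape(-1,3); P=P[np.hypot(P[:,0]-.511,P[:,1]+.19)<.045]
T=P[(P[:,2]>.1315)&(P[:,2]<.137)]; print("seal top",cf(T,.021))
X=cloud(np.load("scene0.npz")); P=X[135:180,240:290].reshape(-1,3); P=P[np.hypot(P[:,0]-.511,P[:,1]+.19)<.045]
T=P[(P[:,2]>.1315)&(P[:,2]<.137)]; print("seal scene",cf(T,.021))
E
```

```text
lid z [0.1628 0.187  0.2552]
lid (array([ 512.8, -187.1]), np.float64(0.63), 92) (array([ 512.2, -187.1]), np.float64(0.62), 92)
scene0 0.06 (array([ 511.1, -189.7]), np.float64(0.85), 137)
scene0 0.1 (array([ 508.2, -189.5]), np.float64(2.47), 37)
scene0 0.12 (array([ 510.7, -190.4]), np.float64(0.99), 42)
scene1 0.06 (array([ 511.1, -189.7]), np.float64(0.85), 139)
scene1 0.1 (array([ 509.6, -190.3]), np.float64(1.54), 28)
scene1 0.12 (array([ 510.9, -190.3]), np.float64(1.1), 38)
seal top (array([ 510.2, -190.1]), np.float64(1.41), 74)
seal scene (array([ 511.6, -189. ]), np.float64(1.5), 39)
```

Canister axis is about (510.9, -189.8). The lid reads (512.3, -187.1), so I'll shift the TCP to (0.5102, -0.1902) and lower it.

```bash
python3 to.py .5102 -.1902 .138; python3 -m creep '[{"claw":0.5,"offset":[0.9,1.9,0],"twist":0},{"claw":0.5,"offset":[0.9,1.9,6],"twist":0},{"claw":0.5,"offset":[0.9,1.9,14],"twist":0},{"claw":0.5,"offset":[0.9,1.9,22],"twist":0},{"claw":0.5,"offset":[0.9,1.9,26],"twist":0}]'
python3 to.py .5102 -.1902 .130
```

```text
t 4.75 p [ 0.5116 -0.1878  0.1647] F [ 0.7 -0.3 -0.4] M [0.02 0.14 0.01] w 0.0638 j [-0.66  0.26  1.08  1.84 -0.24  1.19 -1.58] yaw_y -119.5 tilt 0.13
offset [-0.1  2.8 26.7]
time_s: 5.25
position: [0.5109, -0.1896, 0.1375]
eef_rot: [3.037, -0.799, 0.001]
ft_force: [1.0, 0.9, -1.3]
gripper_width: 0.0635
t 5.25 p [ 0.5109 -0.1896  0.1375] F [ 1.   0.9 -1.3] M [0.02 0.2  0.  ] w 0.0635 j [-0.63  0.3   1.06  1.87 -0.28  1.14 -1.55] yaw_y -119.5 tilt 0.07
offset [-0.4  0.9  7.5]
```

```bash
python3 -m creep '[{"claw":0.5,"offset":[-0.3,0.6,2],"twist":0},{"claw":0.5,"offset":[-0.3,0.6,4],"twist":0},{"claw":0.5,"offset":[-0.3,0.6,6],"twist":0},{"claw":0.5,"offset":[-0.3,0.6,7],"twist":0},{"claw":0.5,"offset":[-0.3,0.6,8],"twist":0}]'
python3 to.py .5102 -.1902 .1226
```

```text
time_s: 5.75
position: [0.5105, -0.1901, 0.1296]
eef_rot: [3.037, -0.799, 0.001]
ft_force: [0.3, -0.0, -1.1]
gripper_width: 0.0634
t 5.75 p [ 0.5105 -0.1901  0.1296] F [ 0.3 -0.  -1.1] M [-0.05  0.12 -0.01] w 0.0634 j [-0.62  0.31  1.06  1.88 -0.29  1.13 -1.54] yaw_y -119.5 tilt 0.08
offset [-0.2  0.3  7. ]
```

No contact so far and the lugs are already past the rim, so the centring is good. I'll keep lowering gently.

```bash
python3 -m creep '[{"claw":0.5,"offset":[0,0,1],"twist":0},{"claw":0.5,"offset":[0,0,2],"twist":0},{"claw":0.5,"offset":[0,0,3],"twist":0},{"claw":0.5,"offset":[0,0,4],"twist":0},{"claw":0.5,"offset":[0,0,5],"twist":0}]'
python3 -m creep '[{"claw":0.5,"offset":[0,0,0.5],"twist":0},{"claw":0.5,"offset":[0,0,1],"twist":0},{"claw":0.5,"offset":[0,0,1.5],"twist":0},{"claw":0.5,"offset":[0,0,2],"twist":0},{"claw":0.5,"offset":[0,0,2],"twist":0}]'
python3 to.py .5102 -.1902 .1226
```

```text
time_s: 6.25
position: [0.5105, -0.19, 0.1245]
eef_rot: [3.037, -0.799, 0.002]
ft_force: [0.1, 0.8, -1.1]
gripper_width: 0.0637
time_s: 6.75
position: [0.5105, -0.19, 0.1225]
eef_rot: [3.037, -0.799, 0.002]
ft_force: [-0.4, 0.3, -0.7]
gripper_width: 0.0638
t 6.75 p [ 0.5105 -0.19    0.1225] F [-0.4  0.3 -0.7] M [-0.08  0.17  0.  ] w 0.0638 j [-0.61  0.32  1.05  1.89 -0.3   1.11 -1.53] yaw_y -119.5 tilt 0.08
offset [-0.2  0.3 -0.1]
```

```bash
python3 -m creep '[{"claw":0.5,"offset":[0,0,0.5],"twist":0},{"claw":0.5,"offset":[0,0,1],"twist":0},{"claw":0.5,"offset":[0,0,1.5],"twist":0},{"claw":0.5,"offset":[0,0,2],"twist":0},{"claw":0.5,"offset":[0,0,2],"twist":0}]'
python3 to.py .5102 -.1902 .1226
```

```text
time_s: 7.25
position: [0.5103, -0.19, 0.1203]
eef_rot: [3.037, -0.799, 0.001]
ft_force: [0.1, 0.9, -1.5]
gripper_width: 0.0643
t 7.25 p [ 0.5103 -0.19    0.1203] F [ 0.1  0.9 -1.5] M [ 0.02  0.35 -0.02] w 0.0643 j [-0.61  0.32  1.05  1.89 -0.31  1.11 -1.53] yaw_y -119.5 tilt 0.07
offset [-0.   0.2 -2.3]
```

```bash
python3 -m creep '[{"claw":0.5,"offset":[0,0,0.3],"twist":0},{"claw":0.5,"offset":[0,0,0.6],"twist":0},{"claw":0.5,"offset":[0,0,1],"twist":0},{"claw":0.5,"offset":[0,0,1],"twist":0},{"claw":0.5,"offset":[0,0,1],"twist":0}]'
python3 to.py .5102 -.1902 .1226
```

```text
time_s: 7.75
position: [0.5104, -0.1901, 0.1196]
eef_rot: [3.037, -0.799, 0.001]
ft_force: [-1.5, 0.6, 5.7]
gripper_width: 0.0637
t 7.75 p [ 0.5104 -0.1901  0.1196] F [-1.5  0.6  5.7] M [0.02 0.7  0.02] w 0.0637 j [-0.61  0.32  1.05  1.89 -0.31  1.11 -1.53] yaw_y -119.5 tilt 0.07
offset [-0.1  0.2 -3. ]
```

Contact at about 6 N with the lid centre near -1 mm, so the lugs are on a thread. I'll turn backward and let it climb.

```bash
python3 -m creep '[{"claw":0.5,"offset":[0,0,0],"twist":-4},{"claw":0.5,"offset":[0,0,-0.3],"twist":-8},{"claw":0.5,"offset":[0,0,-0.5],"twist":-12},{"claw":0.5,"offset":[0,0,-0.8],"twist":-16},{"claw":0.5,"offset":[0,0,-1],"twist":-20}]'
python3 to.py .5102 -.1902 .1226
```

```text
time_s: 8.25
position: [0.5105, -0.1902, 0.1207]
eef_rot: [3.13, -0.255, 0.001]
ft_force: [-1.5, 0.6, 2.6]
gripper_width: 0.064
t 8.25 p [ 0.5105 -0.1902  0.1207] F [-1.5  0.6  2.6] M [ 0.15  0.42 -0.06] w 0.064 j [-0.55  0.29  0.97  1.89 -0.27  1.1  -1.21] yaw_y -99.3 tilt 0.07
offset [-0.3  0.1 -1.9]
```

```bash
python3 -m creep '[{"claw":0.5,"offset":[0,0,0],"twist":-3},{"claw":0.5,"offset":[0,0,-0.1],"twist":-6},{"claw":0.5,"offset":[0,0,-0.3],"twist":-9},{"claw":0.5,"offset":[0,0,-0.5],"twist":-12},{"claw":0.5,"offset":[0,0,-0.7],"twist":-15}]'
python3 to.py
python3 -m creep '[{"claw":0.5,"offset":[0,0,0],"twist":-3},{"claw":0.5,"offset":[0,0,-0.1],"twist":-6},{"claw":0.5,"offset":[0,0,-0.3],"twist":-9},{"claw":0.5,"offset":[0,0,-0.5],"twist":-12},{"claw":0.5,"offset":[0,0,-0.7],"twist":-15}]'
python3 to.py
```

```text
time_s: 8.75
position: [0.5104, -0.1901, 0.1211]
eef_rot: [3.136, 0.159, 0.001]
ft_force: [0.5, -0.1, -0.5]
gripper_width: 0.0638
t 8.75 p [ 0.5104 -0.1901  0.1211] F [ 0.5 -0.1 -0.5] M [-0.02  0.27 -0.03] w 0.0638 j [-0.51  0.27  0.92  1.88 -0.24  1.1  -0.97] yaw_y -84.2 tilt 0.07
time_s: 9.25
position: [0.5103, -0.19, 0.1215]
eef_rot: [3.088, 0.57, 0.0]
ft_force: [-0.7, 0.5, -0.7]
gripper_width: 0.0639
t 9.25 p [ 0.5103 -0.19    0.1215] F [-0.7  0.5 -0.7] M [-0.06  0.19  0.08] w 0.0639 j [-0.47  0.26  0.87  1.88 -0.22  1.1  -0.73] yaw_y -69.1 tilt 0.07
```

```bash
python3 -m creep '[{"claw":0.5,"offset":[0,0,0.4],"twist":0},{"claw":0.5,"offset":[0,0,0.8],"twist":0},{"claw":0.5,"offset":[0,0,1.2],"twist":0},{"claw":0.5,"offset":[0,0,1.6],"twist":0},{"claw":0.5,"offset":[0,0,1.6],"twist":0}]'
python3 to.py
```

```text
time_s: 9.75
position: [0.5102, -0.1901, 0.1198]
eef_rot: [3.088, 0.57, -0.0]
ft_force: [-0.3, -0.1, -1.1]
gripper_width: 0.0634
t 9.75 p [ 0.5102 -0.1901  0.1198] F [-0.3 -0.1 -1.1] M [-0.1   0.34  0.01] w 0.0634 j [-0.47  0.26  0.87  1.88 -0.22  1.09 -0.73] yaw_y -69.1 tilt 0.07
```

```bash
python3 -m creep '[{"claw":0.5,"offset":[0,0,0.4],"twist":0},{"claw":0.5,"offset":[0,0,0.8],"twist":0},{"claw":0.5,"offset":[0,0,1.2],"twist":0},{"claw":0.5,"offset":[0,0,1.5],"twist":0},{"claw":0.5,"offset":[0,0,1.5],"twist":0}]'
python3 to.py
```

```text
time_s: 10.25
position: [0.5104, -0.1902, 0.1194]
eef_rot: [3.089, 0.569, 0.001]
ft_force: [-6.2, 2.6, 13.7]
gripper_width: 0.0641
t 10.25 p [ 0.5104 -0.1902  0.1194] F [-6.2  2.6 13.7] M [ 0.22  1.35 -0.05] w 0.0641 j [-0.47  0.26  0.87  1.88 -0.22  1.09 -0.73] yaw_y -69.1 tilt 0.05
```

Contact heights so far (TCP z): about 0.1198 first, climbing to at least 0.1208, free near -35°, then 0.1195 at -50°. The 1.5 mm difference between the thread-start edge and the rib top suggests I've gone past the gap onto the next rib. I'll lift 1 mm, go back forward 17° into the gap, and lower.

```bash
python3 -m creep '[{"claw":0.5,"offset":[0,0,-0.6],"twist":0},{"claw":0.5,"offset":[0,0,-1],"twist":4},{"claw":0.5,"offset":[0,0,-1],"twist":9},{"claw":0.5,"offset":[0,0,-1],"twist":13},{"claw":0.5,"offset":[0,0,-1],"twist":17}]'
python3 to.py
python3 -m creep '[{"claw":0.5,"offset":[0,0,0.4],"twist":0},{"claw":0.5,"offset":[0,0,0.8],"twist":0},{"claw":0.5,"offset":[0,0,1.2],"twist":0},{"claw":0.5,"offset":[0,0,1.6],"twist":0},{"claw":0.5,"offset":[0,0,1.6],"twist":0}]'
python3 to.py
```

```text
time_s: 10.75
position: [0.5103, -0.1902, 0.1202]
eef_rot: [3.139, 0.102, 0.001]
ft_force: [0.2, -0.4, -0.6]
gripper_width: 0.0641
t 10.75 p [ 0.5103 -0.1902  0.1202] F [ 0.2 -0.4 -0.6] M [-0.09  0.34 -0.01] w 0.0641 j [-0.52  0.28  0.92  1.89 -0.25  1.1  -1.  ] yaw_y -86.3 tilt 0.04
time_s: 11.25
position: [0.5102, -0.1901, 0.1187]
eef_rot: [3.14, 0.102, 0.0]
ft_force: [-1.6, 0.3, 0.8]
gripper_width: 0.0635
t 11.25 p [ 0.5102 -0.1901  0.1187] F [-1.6  0.3  0.8] M [ 0.    0.6  -0.02] w 0.0635 j [-0.51  0.28  0.92  1.89 -0.25  1.1  -1.  ] yaw_y -86.3 tilt 0.03
```

```bash
python3 -m creep '[{"claw":0.5,"offset":[0,0,0.3],"twist":0},{"claw":0.5,"offset":[0,0,0.6],"twist":0},{"claw":0.5,"offset":[0,0,0.8],"twist":0},{"claw":0.5,"offset":[0,0,1],"twist":0},{"claw":0.5,"offset":[0,0,1],"twist":0}]'
python3 to.py
```

```text
time_s: 11.75
position: [0.5103, -0.1902, 0.1184]
eef_rot: [-3.14, -0.103, -0.001]
ft_force: [-6.1, 2.0, 11.1]
gripper_width: 0.0642
t 11.75 p [ 0.5103 -0.1902  0.1184] F [-6.1  2.  11.1] M [ 0.23  1.31 -0.02] w 0.0642 j [-0.51  0.28  0.92  1.89 -0.25  1.1  -1.  ] yaw_y -86.3 tilt 0.04
```

The contact heights don't fit together, so the lid may have slid up in the pads. I'll look.

```bash
cat > look.py <<'E'
import sys
from rig import cams,readout
from h import *
from scipy.optimize import least_squares
n=sys.argv[1]
f=cams.grab_frame("scene"); np.savez(n+".npz",**f); X=cloud(f)
cv2.imwrite(f"pics/{n}.png",cv2.resize(f["image"][110:210,205:325,::-1],None,fx=6,fy=6,interpolation=cv2.INTER_CUBIC))
E
python3 look.py s3
```

```text
(no output)
```

View pics/s3.png

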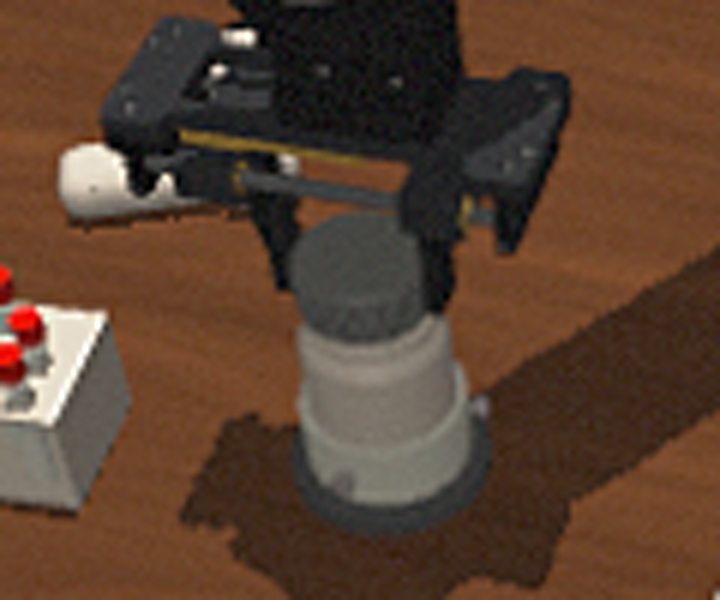

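The lid sits on the neck with its top at crop (355,255) and both fingers beside it, looking roughly level. I'll measure the height and tilt of the top plane and the wall circle.

```bash
cat > lid.py <<'E'
import sys
from h import *
from scipy.optimize import least_squares
X=cloud(np.load(sys.argv[1]+".npz"))
r=X[147:160,254:274].reshape(-1,3); r=r[(r[:,2]>.12)&(r[:,2]<.155)]
for _ in range(4):
    c=np.linalg.lstsq(np.c_[r[:,:2]-[.51,-.19],np.ones(len(r))],r[:,2],rcond=None)[0]
    e=r[:,2]-np.c_[r[:,:2]-[.51,-.19],np.ones(len(r))]@c; r=r[abs(e)<2.5*np.std(e)]
print("top z",c[2].round(4),"slope",c[:2].round(3),"n",len(r),"sd",np.std(e).round(4))
L=X[150:170,250:276].reshape(-1,3); T=L[(L[:,2]>c[2]-.024)&(L[:,2]<c[2]-.005)&(np.hypot(L[:,0]-.511,L[:,1]+.19)<.04)]
s=least_squares(lambda q:np.hypot(T[:,0]-q[0],T[:,1]-q[1])-.032,[.511,-.19],loss="soft_l1",f_scale=.001); print("wall",(s.x*1000).round(1),len(T))
E
python3 lid.py s3; python3 -c "
from h import *
X=cloud(np.load('s3.npz'));r=X[225:260,240:300].reshape(-1,3);print('desk bias',np.nanmedian(r[:,2]))
r=cloud(np.load('scene0.npz'))[224:232,355:369].reshape(-1,3);print('lid on desk',np.nanmedian(r[:,2]))"
```

```text
top z 0.1413 slope [-0.011  0.014] n 237 sd 0.0013
wall [ 512.5 -190.1] 126
desk bias 0.0005011149984468723
lid on desk 0.029073303353088387
```

The lid top is at about 0.1405, so its centre is near -3 mm and it is level to about 1°. It hasn't slid in the pads. The lateral reaction (-6 N in x) and the wall fit (lid at x = 512.5 against 510.9 for the body) both say it is about 1 mm too far in +x. I'll recentre it and probe again.

```bash
python3 -m creep '[{"claw":0.5,"offset":[0,0,-0.5],"twist":0},{"claw":0.5,"offset":[-0.6,0,-0.5],"twist":0},{"claw":0.5,"offset":[-1.2,-0.3,-0.5],"twist":0},{"claw":0.5,"offset":[-1.2,-0.3,-0.2],"twist":0},{"claw":0.5,"offset":[-1.2,-0.3,0],"twist":0}]'
python3 to.py
python3 -m creep '[{"claw":0.5,"offset":[0,0,0.3],"twist":0},{"claw":0.5,"offset":[0,0,0.6],"twist":0},{"claw":0.5,"offset":[0,0,0.9],"twist":0},{"claw":0.5,"offset":[0,0,0.9],"twist":0},{"claw":0.5,"offset":[0,0,0.9],"twist":0}]'
python3 to.py
```

```text
time_s: 12.3
position: [0.5093, -0.19, 0.1185]
eef_rot: [-3.14, -0.103, -0.002]
ft_force: [-1.1, 2.2, 3.9]
gripper_width: 0.0637
t 12.3 p [ 0.5093 -0.19    0.1185] F [-1.1  2.2  3.9] M [ 0.08  0.45 -0.02] w 0.0637 j [-0.52  0.28  0.92  1.89 -0.25  1.09 -1.  ] yaw_y -86.2 tilt 0.06
time_s: 12.8
position: [0.5094, -0.19, 0.1184]
eef_rot: [-3.139, -0.103, -0.002]
ft_force: [-4.8, 2.1, 11.8]
gripper_width: 0.0637
t 12.8 p [ 0.5094 -0.19    0.1184] F [-4.8  2.1 11.8] M [ 0.26  1.19 -0.03] w 0.0637 j [-0.51  0.28  0.92  1.89 -0.25  1.09 -1.  ] yaw_y -86.3 tilt 0.08
```

```bash
python3 -m creep '[{"claw":0.5,"offset":[0,0,0.2],"twist":-1},{"claw":0.5,"offset":[0,0,0.2],"twist":-3},{"claw":0.5,"offset":[0,0,0.1],"twist":-5},{"claw":0.5,"offset":[0,0,0],"twist":-7},{"claw":0.5,"offset":[0,0,0],"twist":-8}]' >/dev/null
python3 to.py
python3 -m creep '[{"claw":0.5,"offset":[0,0,0.2],"twist":-1},{"claw":0.5,"offset":[0,0,0.2],"twist":-3},{"claw":0.5,"offset":[0,0,0.1],"twist":-5},{"claw":0.5,"offset":[0,0,0],"twist":-7},{"claw":0.5,"offset":[0,0,0],"twist":-8}]' >/dev/null
python3 to.py
python3 -m creep '[{"claw":0.5,"offset":[0,0,0.2],"twist":-1},{"claw":0.5,"offset":[0,0,0.2],"twist":-3},{"claw":0.5,"offset":[0,0,0.1],"twist":-5},{"claw":0.5,"offset":[0,0,0],"twist":-7},{"claw":0.5,"offset":[0,0,0],"twist":-8}]' >/dev/null
python3 to.py
```

```text
t 13.3 p [ 0.5094 -0.1908  0.1189] F [-3.5  0.6  8.4] M [-0.43  0.87 -0.19] w 0.0637 j [-0.49  0.27  0.89  1.89 -0.24  1.09 -0.87] yaw_y -78.2 tilt 0.1
t 13.8 p [ 0.5096 -0.1913  0.1194] F [-2.9 -0.2  7.2] M [-0.2   0.77 -0.14] w 0.0638 j [-0.47  0.26  0.87  1.89 -0.23  1.09 -0.74] yaw_y -70.2 tilt 0.13
t 14.3 p [ 0.5098 -0.1917  0.1199] F [-3.5  1.   5.9] M [-0.08  0.8  -0.14] w 0.0637 j [-0.45  0.26  0.84  1.89 -0.22  1.09 -0.61] yaw_y -62.1 tilt 0.16
```

It is climbing 0.5 mm per 8°, which matches the thread slope. I'll go on backward and trim the sideways drift.

```bash
python3 -m creep '[{"claw":0.5,"offset":[0.4,-0.6,0],"twist":-1},{"claw":0.5,"offset":[0.9,-1.3,0],"twist":-3},{"claw":0.5,"offset":[0.9,-1.3,0],"twist":-5},{"claw":0.5,"offset":[0.9,-1.3,0],"twist":-7},{"claw":0.5,"offset":[0.9,-1.3,0],"twist":-8}]' >/dev/null
python3 to.py .5102 -.1901 .12
python3 -m creep '[{"claw":0.5,"offset":[0.2,-0.3,0.1],"twist":-1},{"claw":0.5,"offset":[0.2,-0.3,0.1],"twist":-3},{"claw":0.5,"offset":[0.2,-0.4,0],"twist":-5},{"claw":0.5,"offset":[0.2,-0.4,0],"twist":-7},{"claw":0.5,"offset":[0.2,-0.4,0],"twist":-8}]' >/dev/null
python3 to.py .5102 -.1901 .12
```

```text
t 14.8 p [ 0.5102 -0.1908  0.1205] F [-2.1 -2.3  6.3] M [-0.52  0.68 -0.15] w 0.0638 j [-0.43  0.25  0.82  1.88 -0.2   1.09 -0.48] yaw_y -54.1 tilt 0.21
offset [ 0.4 -0.6  0.5]
t 15.3 p [ 0.5103 -0.191   0.1209] F [-2.8 -0.5  6.4] M [-0.38  0.64 -0.13] w 0.0637 j [-0.42  0.24  0.79  1.88 -0.2   1.09 -0.35] yaw_y -46.0 tilt 0.26
offset [ 0.5 -0.7  0.9]
```

```bash
python3 -m creep '[{"claw":0.5,"offset":[0.7,-0.7,0],"twist":-1},{"claw":0.5,"offset":[0.7,-0.9,0],"twist":-3},{"claw":0.5,"offset":[0.7,-0.9,0],"twist":-5},{"claw":0.5,"offset":[0.7,-0.9,0],"twist":-7},{"claw":0.5,"offset":[0.7,-0.9,0],"twist":-8}]' >/dev/null
python3 to.py .5102 -.1901 .12
python3 -m creep '[{"claw":0.5,"offset":[0.4,-0.4,0.1],"twist":-1},{"claw":0.5,"offset":[0.4,-0.4,0.1],"twist":-3},{"claw":0.5,"offset":[0.4,-0.4,0],"twist":-5},{"claw":0.5,"offset":[0.4,-0.4,0],"twist":-7},{"claw":0.5,"offset":[0.4,-0.4,0],"twist":-8}]' >/dev/null
python3 to.py .5102 -.1901 .12
```

```text
t 15.8 p [ 0.5106 -0.1904  0.1215] F [-2.7 -1.   7.1] M [-0.49  0.6  -0.15] w 0.0639 j [-0.4   0.24  0.77  1.88 -0.19  1.09 -0.22] yaw_y -37.9 tilt 0.33
offset [ 0.  -0.5  1.5]
t 16.3 p [ 0.5108 -0.1901  0.1218] F [-1.8 -0.   6.3] M [-0.21  0.53 -0.1 ] w 0.0636 j [-0.38  0.23  0.75  1.88 -0.18  1.09 -0.08] yaw_y -29.9 tilt 0.37
offset [-0.3 -0.5  1.8]
```

```bash
python3 -m creep '[{"claw":0.5,"offset":[0.1,-0.5,0.1],"twist":-2},{"claw":0.5,"offset":[0.1,-0.5,0.1],"twist":-4},{"claw":0.5,"offset":[0.1,-0.5,0],"twist":-6},{"claw":0.5,"offset":[0.1,-0.5,0],"twist":-7},{"claw":0.5,"offset":[0.1,-0.5,0],"twist":-8}]' >/dev/null
python3 to.py .5102 -.1901 .12
python3 -m creep '[{"claw":0.5,"offset":[0,-0.5,0.1],"twist":-2},{"claw":0.5,"offset":[0,-0.5,0.1],"twist":-4},{"claw":0.5,"offset":[0,-0.5,0.1],"twist":-5},{"claw":0.5,"offset":[0,-0.5,0],"twist":-6},{"claw":0.5,"offset":[0,-0.5,0],"twist":-6}]' >/dev/null
python3 to.py .5102 -.1901 .12
```

```text
t 16.8 p [ 0.5106 -0.1896  0.1218] F [-0.7 -0.1  3.1] M [-0.07  0.21 -0.03] w 0.0639 j [-0.36  0.23  0.73  1.88 -0.17  1.09  0.05] yaw_y -21.8 tilt 0.38
offset [-0.6 -0.2  1.8]
t 17.3 p [ 0.5099 -0.1894  0.1216] F [-0.5 -1.3 -0.5] M [-0.29  0.29 -0.  ] w 0.0638 j [-0.35  0.22  0.71  1.88 -0.16  1.09  0.15] yaw_y -15.8 tilt 0.35
offset [-0.5  0.5  1.6]
```

The force dropped to zero at about -104°, where I expected the edge. Another 8° back to mid-gap, then lower.

```bash
python3 -m creep '[{"claw":0.5,"offset":[-0.3,0.3,0],"twist":-3},{"claw":0.5,"offset":[-0.3,0.3,0],"twist":-6},{"claw":0.5,"offset":[-0.4,0.3,0],"twist":-8},{"claw":0.5,"offset":[-0.4,0.3,0.3],"twist":-8},{"claw":0.5,"offset":[-0.4,0.3,0.6],"twist":-8}]' >/dev/null
python3 to.py .5102 -.1901 .12
python3 -m creep '[{"claw":0.5,"offset":[0,0,0.4],"twist":0},{"claw":0.5,"offset":[0,0,0.8],"twist":0},{"claw":0.5,"offset":[0,0,1.2],"twist":0},{"claw":0.5,"offset":[0,0,1.5],"twist":0},{"claw":0.5,"offset":[0,0,1.5],"twist":0}]' >/dev/null
python3 to.py .5102 -.1901 .12
```

```text
t 17.8 p [ 0.5102 -0.1899  0.121 ] F [ 0.6 -0.  -0.6] M [-0.19  0.15 -0.04] w 0.064 j [-0.33  0.22  0.69  1.88 -0.16  1.08  0.28] yaw_y -7.9 tilt 0.37
offset [-0.2  0.   1. ]
t 18.3 p [ 0.5102 -0.1899  0.1194] F [-0.6 -0.7 -0.6] M [-0.24  0.16 -0.05] w 0.0636 j [-0.33  0.23  0.69  1.88 -0.16  1.08  0.28] yaw_y -7.9 tilt 0.36
offset [-0.2  0.1 -0.6]
```

```bash
python3 -m creep '[{"claw":0.5,"offset":[0,0,0.5],"twist":0},{"claw":0.5,"offset":[0,0,1],"twist":0},{"claw":0.5,"offset":[0,0,1.4],"twist":0},{"claw":0.5,"offset":[0,0,1.5],"twist":0},{"claw":0.5,"offset":[0,0,1.5],"twist":0}]' >/dev/null
python3 to.py .5102 -.1901 .12
```

```text
t 18.8 p [ 0.5102 -0.1899  0.1179] F [-0.4  0.1 -0.6] M [-0.26  0.12  0.  ] w 0.0638 j [-0.33  0.23  0.69  1.89 -0.16  1.08  0.29] yaw_y -7.9 tilt 0.36
offset [-0.2  0.1 -2.1]
```

Below every earlier contact height and still free, so it is in the gap. I'll continue down to the seal.

```bash
python3 -m creep '[{"claw":0.5,"offset":[0,0,0.7],"twist":0},{"claw":0.5,"offset":[0,0,1.4],"twist":0},{"claw":0.5,"offset":[0,0,2],"twist":0},{"claw":0.5,"offset":[0,0,2],"twist":0},{"claw":0.5,"offset":[0,0,2],"twist":0}]' >/dev/null
python3 to.py .5102 -.1901 .12
python3 -m creep '[{"claw":0.5,"offset":[0,0,0.5],"twist":0},{"claw":0.5,"offset":[0,0,1],"twist":0},{"claw":0.5,"offset":[0,0,1.5],"twist":0},{"claw":0.5,"offset":[0,0,1.5],"twist":0},{"claw":0.5,"offset":[0,0,1.5],"twist":0}]' >/dev/null
python3 to.py .5102 -.1901 .12
```

```text
t 19.3 p [ 0.5102 -0.1899  0.1159] F [-0.8 -1.5 -0.7] M [-0.23  0.11 -0.03] w 0.0637 j [-0.33  0.23  0.69  1.89 -0.17  1.07  0.29] yaw_y -7.9 tilt 0.36
offset [-0.2  0.1 -4.1]
t 19.8 p [ 0.5102 -0.1898  0.1143] F [-0.1 -0.2 -1. ] M [-0.23  0.09  0.02] w 0.0637 j [-0.33  0.23  0.69  1.89 -0.17  1.07  0.29] yaw_y -7.9 tilt 0.35
offset [-0.3  0.1 -5.7]
```

```bash
python3 -m creep '[{"claw":0.5,"offset":[0,0,0.5],"twist":0},{"claw":0.5,"offset":[0,0,1],"twist":0},{"claw":0.5,"offset":[0,0,1.4],"twist":0},{"claw":0.5,"offset":[0,0,1.4],"twist":3},{"claw":0.5,"offset":[0,0,1.4],"twist":6}]' >/dev/null
python3 to.py .5102 -.1901 .12
python3 look.py s4; python3 lid.py s4
```

```text
t 20.3 p [ 0.5103 -0.19    0.113 ] F [-0.1 -0.5  0.8] M [-0.33  0.17  0.02] w 0.0639 j [-0.34  0.24  0.71  1.89 -0.17  1.07  0.19] yaw_y -14.0 tilt 0.38
offset [-0.1 -0.  -7. ]
top z 0.1358 slope [ 0.012 -0.007] n 134 sd 0.0014
wall [ 512.  -188.9] 79
```

The drop is confirmed: the lid centre is at -7.6 mm or lower, in light contact with the seal. Now I'll screw forward, following the 0.064 mm/deg pitch.

```bash
python3 -m creep '[{"claw":0.5,"offset":[0,0,0.1],"twist":4},{"claw":0.5,"offset":[0,0,0.2],"twist":8},{"claw":0.5,"offset":[0,0,0.4],"twist":12},{"claw":0.5,"offset":[0,0,0.5],"twist":16},{"claw":0.5,"offset":[0,0,0.5],"twist":16}]' >/dev/null
python3 to.py .5102 -.1901 .12
python3 -m creep '[{"claw":0.5,"offset":[0,0,0.2],"twist":4},{"claw":0.5,"offset":[0,0,0.4],"twist":8},{"claw":0.5,"offset":[0,0,0.6],"twist":12},{"claw":0.5,"offset":[0,0,0.8],"twist":16},{"claw":0.5,"offset":[0,0,0.8],"twist":16}]' >/dev/null
python3 to.py .5102 -.1901 .12
```

```text
t 20.85 p [ 0.5103 -0.1901  0.1127] F [-1.2 -1.3  0.6] M [-0.31  0.36 -0.06] w 0.0637 j [-0.38  0.24  0.75  1.89 -0.19  1.07 -0.08] yaw_y -30.2 tilt 0.38
offset [-0.  -0.1 -7.3]
t 21.35 p [ 0.5103 -0.1903  0.112 ] F [-2.3 -2.1  2.8] M [-0.3   0.54 -0.03] w 0.0638 j [-0.42  0.25  0.8   1.9  -0.21  1.07 -0.34] yaw_y -46.1 tilt 0.38
offset [ 0.  -0.1 -8. ]
```

```bash
python3 -m creep '[{"claw":0.5,"offset":[0,0,0.2],"twist":4},{"claw":0.5,"offset":[0,0,0.4],"twist":8},{"claw":0.5,"offset":[0,0,0.6],"twist":12},{"claw":0.5,"offset":[0,0,0.8],"twist":16},{"claw":0.5,"offset":[0,0,0.8],"twist":16}]' >/dev/null
python3 to.py .5102 -.1901 .12
python3 -m creep '[{"claw":0.5,"offset":[0,0,0.2],"twist":4},{"claw":0.5,"offset":[0,0,0.4],"twist":8},{"claw":0.5,"offset":[0,0,0.6],"twist":10},{"claw":0.5,"offset":[0,0,0.6],"twist":12},{"claw":0.5,"offset":[0,0,0.6],"twist":12}]' >/dev/null
python3 to.py .5102 -.1901 .12
```

```text
t 21.85 p [ 0.5102 -0.1903  0.1113] F [-2.9 -0.4  3.3] M [-0.25  0.73 -0.06] w 0.0638 j [-0.45  0.26  0.85  1.9  -0.22  1.07 -0.6 ] yaw_y -62.0 tilt 0.37
offset [ 0.1 -0.2 -8.7]
t 22.35 p [ 0.5102 -0.1905  0.1109] F [-2.3 -1.1  5.4] M [-0.37  0.76  0.02] w 0.0634 j [-0.48  0.27  0.88  1.9  -0.24  1.07 -0.79] yaw_y -73.8 tilt 0.38
offset [ 0.1 -0.3 -9.1]
```

```bash
python3 -m creep '[{"claw":0.5,"offset":[0,-0.2,0.2],"twist":2},{"claw":0.5,"offset":[0,-0.2,0.3],"twist":4},{"claw":0.5,"offset":[0,-0.2,0.4],"twist":6},{"claw":0.5,"offset":[0,-0.2,0.4],"twist":6},{"claw":0.5,"offset":[0,-0.2,0.4],"twist":6}]' >/dev/null
python3 to.py .5102 -.1901 .12
python3 -m creep '[{"claw":0.5,"offset":[0,-0.2,0.1],"twist":2},{"claw":0.5,"offset":[0,-0.2,0.2],"twist":4},{"claw":0.5,"offset":[0,-0.2,0.2],"twist":5},{"claw":0.5,"offset":[0,-0.2,0.2],"twist":5},{"claw":0.5,"offset":[0,-0.2,0.2],"twist":5}]' >/dev/null
python3 to.py .5102 -.1901 .12
```

```text
t 22.85 p [ 0.5102 -0.1904  0.1106] F [-2.3 -1.1  5. ] M [-0.33  0.66 -0.05] w 0.0636 j [-0.5   0.28  0.9   1.9  -0.25  1.07 -0.89] yaw_y -79.8 tilt 0.38
offset [ 0.1 -0.2 -9.4]
t 23.35 p [ 0.5102 -0.1903  0.1105] F [-1.7 -2.2  4.8] M [-0.43  0.72 -0.02] w 0.0637 j [-0.51  0.28  0.92  1.9  -0.26  1.07 -0.97] yaw_y -84.7 tilt 0.39
offset [ 0.1 -0.1 -9.5]
```

```bash
python3 -m creep '[{"claw":0.5,"offset":[0,-0.1,0.2],"twist":2},{"claw":0.5,"offset":[0,-0.1,0.3],"twist":4},{"claw":0.5,"offset":[0,-0.1,0.3],"twist":5},{"claw":0.5,"offset":[0,-0.1,0.3],"twist":5},{"claw":0.5,"offset":[0,-0.1,0.3],"twist":5}]' >/dev/null
python3 to.py
python3 -m creep '[{"claw":0.5,"offset":[0,-0.1,0.1],"twist":2},{"claw":0.5,"offset":[0,-0.1,0.1],"twist":3},{"claw":0.5,"offset":[0,-0.1,0.1],"twist":4},{"claw":0.5,"offset":[0,-0.1,0.1],"twist":4},{"claw":0.5,"offset":[0,-0.1,0.1],"twist":4}]' >/dev/null
python3 to.py
```

```text
t 23.85 p [ 0.5102 -0.1903  0.1104] F [-2.7 -1.   4.9] M [-0.38  0.86  0.03] w 0.0637 j [-0.53  0.29  0.94  1.9  -0.27  1.07 -1.05] yaw_y -89.6 tilt 0.39
t 24.35 p [ 0.5101 -0.19    0.1102] F [-2.6  0.2  5.4] M [-0.18  0.95  0.11] w 0.0641 j [-0.54  0.29  0.95  1.9  -0.27  1.08 -1.11] yaw_y -93.6 tilt 0.37
```

```bash
python3 -m creep '[{"claw":0.5,"offset":[0,0,0.1],"twist":1},{"claw":0.5,"offset":[0,0,0.1],"twist":2},{"claw":0.5,"offset":[0,0,0.1],"twist":2},{"claw":0.5,"offset":[0,0,0.1],"twist":2},{"claw":0.5,"offset":[0,0,0.1],"twist":2}]' >/dev/null
python3 to.py;  python3 look.py s5; python3 lid.py s5
```

```text
t 24.85 p [ 0.5099 -0.1899  0.1101] F [-3.  -1.1  5. ] M [-0.26  1.03  0.26] w 0.0641 j [-0.54  0.3   0.96  1.9  -0.28  1.08 -1.14] yaw_y -95.5 tilt 0.33
top z 0.1331 slope [0.012 0.01 ] n 184 sd 0.0013
wall [ 512.  -189.8] 112
```

Mz is 0.26 N m, which is fingertip-tight, and the centre is about 10.5 mm below the rim. Releasing and retreating straight up.

```bash
python3 -m creep '[{"claw":0.3,"offset":[0,0,-0.2],"twist":0},{"claw":0.15,"offset":[0,0,-0.2],"twist":0},{"claw":0,"offset":[0,0,-0.2],"twist":0},{"claw":0,"offset":[0,0,-0.2],"twist":0},{"claw":0,"offset":[0,0,-0.2],"twist":0}]'
python3 to.py
python3 -m creep '[{"claw":0,"offset":[0,0,-10],"twist":0},{"claw":0,"offset":[0,0,-30],"twist":0},{"claw":0,"offset":[0,0,-60],"twist":0},{"claw":0,"offset":[0,0,-90],"twist":0},{"claw":0,"offset":[0,0,-120],"twist":0}]'
python3 -m creep '[{"claw":0,"offset":[-40,0,0],"twist":0},{"claw":0,"offset":[-60,0,0],"twist":0},{"claw":0,"offset":[-60,0,0],"twist":0},{"claw":0,"offset":[-60,0,0],"twist":0},{"claw":0,"offset":[-60,0,0],"twist":0}]'
python3 to.py;  python3 look.py s6; python3 lid.py s6
```

```text
time_s: 25.4
position: [0.5099, -0.1897, 0.1102]
eef_rot: [3.136, -0.15, 0.008]
ft_force: [-1.0, -0.3, -0.9]
gripper_width: 0.0845
t 25.4 p [ 0.5099 -0.1897  0.1102] F [-1.  -0.3 -0.9] M [-0.08  0.17  0.07] w 0.0845 j [-0.54  0.3   0.96  1.9  -0.28  1.08 -1.14] yaw_y -95.5 tilt 0.33
time_s: 25.9
position: [0.5091, -0.1897, 0.2321]
eef_rot: [3.136, -0.151, 0.009]
ft_force: [0.5, 0.2, -0.5]
gripper_width: 0.0868
time_s: 26.4
position: [0.4501, -0.1838, 0.2321]
eef_rot: [3.136, -0.15, 0.01]
ft_force: [-0.4, 0.1, 1.0]
gripper_width: 0.0871
t 26.4 p [ 0.4501 -0.1838  0.2321] F [-0.4  0.1  1. ] M [-0.09  0.17 -0.03] w 0.0871 j [-0.74 -0.1   1.    1.88  0.09  1.31 -1.43] yaw_y -95.5 tilt 0.39
top z 0.1332 slope [ 0.002 -0.008] n 211 sd 0.0012
wall [ 511.8 -189.5] 103
```

View pics/s6.png

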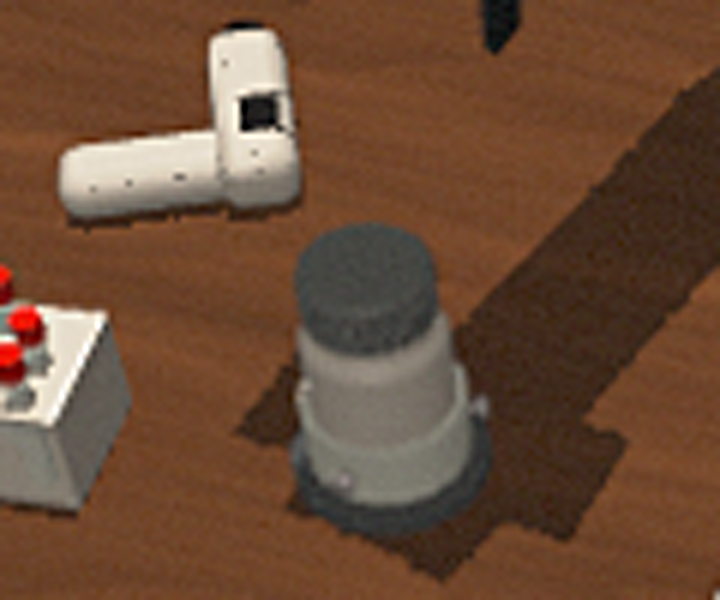

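The lid (crop (367,290)) sits level and low on the canister and stayed at the same height after release (top at 0.133 m). The gripper is clear of it. Handing in.

```bash
python3 -c "
from rig import arm; print(arm.finish_job())"
```

```text
the job is handed in; nothing more can be done
None
```

The large lid is screwed home on the canister, released, and the job is handed in at about 26.5 s. `finish_job` gave no verdict.

- **Finding the thread:** I turned the lid backward under light pressure, about 5 to 8 N while climbing. It crossed a rib first. At one point I had to lift it 1 mm and turn it forward 17°, because I had misread where the gap was. It dropped in about 104° back from the first contact, in net turn.
- **Tightening:** I screwed it forward about 88° until the moment rose to 0.26 N m, then let go and backed away. The highest wrist readings I saw were about 15 N, while probing for the thread.
- **Height:** The lid centre is about 10.5 mm below the rim by the arm's position. The camera puts it nearer 11 to 11.5 mm; I trust the arm more here, as the camera is only good to about 2 mm. The height did not change after release.
- **Level and centring:** The lid top is level to about 0.01 rad. Its fitted axis is within about 1 mm of the canister's measured axis.
- **Bystanders:** I did not re-measure them at the end. The planned path kept clear of them and I felt no unexpected contact.

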